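# Spin-test the dough former's timing wheel and stop it on the mark

### The job

The bearing of the dough former's timing wheel has just been greased. Flick one of the wheel's black studs with a fingertip, either way round, so that the wheel spins freely, and let it run on untouched for a good three seconds; then, while it is still turning and as its red band comes round to the brass pointer, brake it by pressing a fingertip on its flat disc so that it stops with the band at the pointer, and finish still holding it there with the fingertip pressed on the disc. Grasp nothing and leave the bottle, tin, cup and wrench where they stand.

Things in the scene. Friction and masses are not known exactly. Their poses are not given: they have to be found in the camera images.
- stand: Fixed green cast stand of the wheel, base plate 170 x 170 mm, with a pointer bracket on its own +x side (out to 144 mm from the axis, 109 mm high). Origin on the work surface right under the wheel's axis; +x points from the axis to the pointer. Placed and turned differently each time.
- wheel: Level timing wheel, about 3 kg: a dark flywheel (180 mm diameter) that carries three studs and, above it, the brake disc. It turns endlessly either way on a vertical axis in a free bearing: left alone it loses about a twentieth of its speed plus 0.06 rad/s every second. Origin on the axis, 78 mm above the work surface. +x axis points to the middle of the red band. Starts at rest, any angle.
- disc: The wheel's flat white plastic brake disc, turning with it, same origin and axes: 220 mm diameter, 9 mm thick, top face 110 mm above the work surface, clear from the studs to the rim (65 to 108 mm from the axis); hub cap 4 mm higher. It floats on springs and yields downward 1 mm per 2 N of press, 5 mm at most. Friction about 0.2: 5 N near the rim stops it from 1 rad/s in some 0.15 s.
- stud0 (a point): Top of the black stud in line with the red band: 16 mm diameter, standing 30 mm above the disc's top face, 55 mm from the axis, its top 140 mm above the work surface. Studs do not give.
- stud1 (a point): Top of a second such stud, 120 degrees anticlockwise (from above) from stud0 on the wheel.
- stud2 (a point): Top of the third such stud, 120 degrees clockwise (from above) from stud0.
- mark (a point): Middle of the red band on the wheel, at the rim, 110 mm from the axis and 109 mm above the work surface. The band covers 10 degrees of the rim to each side of this point (about 19 mm each way), painted on the top face and the edge.
- pointer (a point): Tip of the fixed brass pointer, 114 mm from the wheel's axis, 4 mm outside the rim, level with the wheel's top face (109 mm above the work surface, nothing of the pointer rises above the top face).
- pump_bottle: White pump bottle, 66 mm diameter, 154 mm tall, loose bystander, origin at the centre of its underside.
- grease_tin: Tin with yellow label, 68 mm diameter, 75 mm tall, loose bystander, origin at the centre of its underside.
- steel_cup: Steel cup, 80 mm across the rim, 85 mm tall, loose bystander, origin at the centre of its underside.
- wrench: Steel wrench, 170 mm long, lying flat on the table left of the wheel, origin at its middle, loose bystander.

How it is judged:
On the way, in this order (a step that is already met when the one before it is completed fails the run):
1. the wheel spins freely (faster than 0.4 rad/s) with nothing touching it for three seconds (angular speed of wheel above 0.4 rad/s and contact force between anything else and wheel below 0.05 N), for 2.9 s.
2. a fingertip presses on the disc while it is still turning (faster than 0.05 rad/s), the red band within about 60 degrees of the pointer (contact force between the fingers and disc above 0.05 N and angular speed of wheel above 0.05 rad/s and horizontal distance between mark and pointer below 0.11 m).
At the end, for the whole second after the job is handed in: The wheel is at rest with the red band at the pointer (the middle of the band within 19.5 mm of the pointer's tip, that is about 10 degrees either way), a finger presses on the disc with more than 0.3 N, and the bottle, tin, cup and wrench stand within 15 mm of where they were (horizontal distance between mark and pointer below 0.0195 m and angular speed of wheel below 0.05 rad/s and contact force between the fingers and disc above 0.3 N and distance of each of pump_bottle, grease_tin, steel_cup, wrench from where it was at the start of the episode below 0.015 m); the arm keeps its last pose, push and grip.
It fails at once if a bystander is lifted, moved or knocked over (distance of any of pump_bottle, grease_tin, steel_cup, wrench from where it was at the start of the episode above 0.03 m).
It also fails if it takes over 64 s, if anything falls off the work surface, if the arm or the gripper's body presses on something with over 40 N, if the wrist force passes 120 N, or if a joint passes its speed limit or range.

### The arm

A 6-joint arm with a two-finger parallel gripper is mounted at the origin on the work surface. World frame = base frame: x ahead of the robot, y to its left, z up, the work surface at z = 0. Lengths are in m, angles in rad, forces in N, time in s.
With the tool pointing down it reaches from about 0.4 to 0.825 m from the base axis. Payload 7 kg.
Tool frame: the origin (TCP) lies at the very end of the fingers, on their centre line; the grasp point (between the pads) lies 19 mm behind it; z points along the fingers, y is the direction in which the jaws open and shut (so a half turn about z gives the same grasp; the last joint's range is limited). The gripper opens to 85 mm and grips with 20 to 120 N. Pads are 22 mm wide; open, the fingers measure 114 mm over their backs; the gripper's body (76 mm by 85 mm) begins 54 mm behind the grasp point. The pads swing forward as they close: fully open they stand 13 mm farther back than shut.
Start: joints at [1.442, 0.359, 0.012, 0, -1.224, -0.288], TCP at [0.273, 0.617, 0.231] pointing down, gripper open.
Joint ranges: [-3.07, 3.07], [-1.43, 2.12], [-1.02, 1.25], [-3.03, 1.67], [-3.05, -0], [-3.03, 3.03]. Speed limits (rad/s): [2.39, 2.39, 3.01, 3.14, 3.14, 3.14].

### API

Orientations are given as [roll, pitch, yaw] about the fixed x, y, z axes, in that order (R = Rz(yaw) Ry(pitch) Rx(roll)).
In Python, from rig import state, capture, camera_model, close_job, outline_of gives the robot as it stands.
- The arm moves only by the shell command python3 -m pendant 'ROWS' [FORCE]. ROWS is JSON, a list of rows, each a list of 3 entries, a list of its own where there are three numbers: the turn, a rotation vector about the tool's x, y, z in rad, then the shift along the tool's x, y, z in m, then the closure in counts, from 0 (fully open) to 255 (shut). A call has exactly 10 rows; each row shifts and turns the pose as measured when the row begins, along the tool's axes as they then stand; what a row does not reach is not made up. A row lasts 1/10 s, in which the tool goes at most 50 mm and 8.59 degrees, less where a joint would pass 70% of its speed; a pose out of reach is approached as far as the arm can. A call with a gripper value outside its range is refused whole. The fingers move at their own pace and stop on an object; FORCE is the grip in N (left out, the last holds). Time passes only in rows, so rows that do not move let the fingers close, or fill a call up. It gives the time, the measured TCP pose, the force and the opening at its end, in the units of the state.
- state(): the state, without advancing time (a new reading comes with each control period).
- capture(name): name is "scene" or "top"; returns the picture (384x512x3 uint8, blue, green, red); there is no depth.
- camera_model(name): a dict with "intrinsics" (3x3 intrinsics, pixels), "R" (3x3) and "t" (3): a world point X has camera coordinates R X + t. Camera axes: x right, y down, z forward; pixel columns grow to the right and rows downward; lengths in m; the calibration is good to about 2 mm. A picture is of the moment at which its call begins. camera_model takes no time and is no camera call.
- close_job(): hands the job in, once; it reports no verdict.
Trained networks look in the newest picture that a camera, given by its name, has taken for a name from the list of things; names that differ only in an ending like _2 or _b are one class to them, and where a whole thing is asked for, a point or a joint stands for the part that bears it (a point fixed in the world has none). Each returns a list of dicts, best first, with "p" (0 to 1); they miss things now and then, are a little off and sometimes report something else, mostly with a low value. They report only what shows in the picture. A call takes as long as a camera call.
- outline_of(query, camera): "mask" (384x512 bool, what is visible of it) and "at" ([column, row] in pixels, amid what is visible of it).
The state is a dict: "clock": time; "q": joint angles; "dq": joint speeds; "joint_efforts": joint torques, N m; "position": TCP position; "eef_rot": TCP orientation; "force": force on the tool from outside, world axes, zero at the start; "torque": the same for the moment, N m; "finger_gap": finger opening in m.
Only numpy, scipy, OpenCV 4.12 (cv2) and the standard library are available. Lean on these libraries where they do the work, as an engineer would, in place of code of your own. Each camera call takes 0.05 s, during which the arm holds its last target.

## Working session

There is one attempt and no reset: what is moved stays moved. The work goes in short steps, Python scripts to look and compute and a shell command to move; the robot and the scene stay as the last step left them, time stands still between calls to the robot, and variables do not carry over. Pictures are saved under pics/ and viewed, and the job is handed in when it is done.

```bash
ls; mkdir -p pics; cat > h.py <<'E'
import numpy as np, cv2
from rig import state, capture, camera_model, close_job, outline_of
def ray(cam,u,v,z):
    m=camera_model(cam);K=np.array(m["intrinsics"]);R=np.array(m["R"]);t=np.array(m["t"])
    d=R.T@np.linalg.inv(K)@np.array([u,v,1.]);c=-R.T@t
    return c+d*(z-c[2])/d[2]
def proj(cam,X):
    m=camera_model(cam);p=np.array(m["R"])@np.array(X)+np.array(m["t"]);p=np.array(m["intrinsics"])@p
    return p[:2]/p[2]
E
python3 - <<'E'
from h import *
s=state();print(s)
for c in("scene","top"):
    cv2.imwrite(f"pics/{c}0.png",capture(c))
    m=camera_model(c);print(c,-np.array(m["R"]).T@np.array(m["t"]))
    for q,z in(("stand",0.0),("disc",.11),("stud0",.14),("stud1",.14),("mark",.109),("pointer",.109),("pump_bottle",.08),("grease_tin",.075),("steel_cup",.085),("wrench",.005)):
        r=outline_of(q,c)
        print(q,[(round(d["p"],2),np.round(d["at"]),np.round(ray(c,*d["at"],z)[:2],3)) for d in r[:3]])
print(state()["clock"])
E
```

```text
pics
{'clock': 0.0, 'q': array([ 1.44211895e+00,  3.59368739e-01,  1.10352262e-02, -3.15020942e-04,
       -1.22407854e+00, -2.88100617e-01]), 'dq': array([-9.10422078e-04, -1.59831728e-03, -1.42704739e-04,  2.12568489e-03,
        8.53751843e-05, -7.34424528e-04]), 'joint_efforts': array([-1.08273332e-03, -5.83330929e+01,  2.93393075e+01,  6.93647459e+00,
       -6.15784025e-03, -2.17958097e-05]), 'position': array([0.27309163, 0.61676172, 0.23037145]), 'eef_rot': array([ 3.13995937e+00, -1.75185537e-04, -4.16885141e-01]), 'force': array([-0.1915433 ,  0.15076829, -0.1307007 ]), 'torque': array([-0.01662071, -0.01852122,  0.00192602]), 'finger_gap': 0.08584625260001658}
scene [ 1.21534867 -0.05161458  0.94006592]
stand []
disc [(0.97, array([276., 205.]), array([0.618, 0.07 ]))]
stud0 [(0.85, array([279., 201.]), array([0.628, 0.075]))]
stud1 [(0.85, array([279., 201.]), array([0.628, 0.075]))]
mark [(0.66, array([278., 201.]), array([0.605, 0.076]))]
pointer [(0.75, array([277., 211.]), array([0.637, 0.068]))]
pump_bottle [(0.61, array([360., 190.]), array([0.577, 0.322]))]
grease_
[... 396 characters left out ...]
ay([130., 265.]), array([0.438, 0.289]))]
disc [(0.88, array([203., 188.]), array([0.582, 0.087]))]
stud0 [(0.93, array([205., 183.]), array([0.587, 0.08 ]))]
stud1 [(0.93, array([205., 183.]), array([0.587, 0.08 ]))]
mark [(0.65, array([208., 184.]), array([0.591, 0.076]))]
pointer [(0.64, array([205., 182.]), array([0.596, 0.08 ])), (0.49, array([128., 270.]), array([0.417, 0.269]))]
pump_bottle [(0.89, array([ 99., 208.]), array([0.568, 0.334]))]
grease_tin [(0.62, array([399., 246.]), array([ 0.403, -0.345]))]
steel_cup [(0.96, array([381., 156.]), array([ 0.618, -0.338]))]
wrench [(0.91, array([130., 271.]), array([0.422, 0.289])), (0.51, array([205., 183.]), array([0.62 , 0.087]))]
1.1
```

View pics/scene0.png

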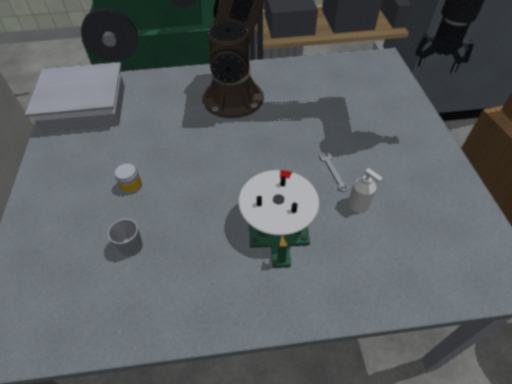

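View pics/top0.png

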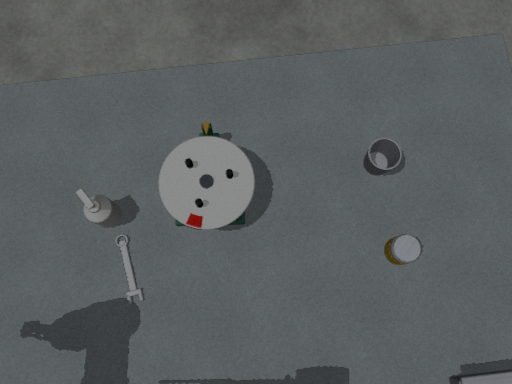

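```bash
python3 - <<'E'
import cv2
a=cv2.imread("pics/top0.png")[130:240,140:270];cv2.imwrite("pics/top0z.png",cv2.resize(a,None,fx=5,fy=5,interpolation=2))
a=cv2.imread("pics/scene0.png")[140:270,210:340];cv2.imwrite("pics/scene0z.png",cv2.resize(a,None,fx=4,fy=4,interpolation=2))
E
```

```text
(no output)
```

View pics/top0z.png

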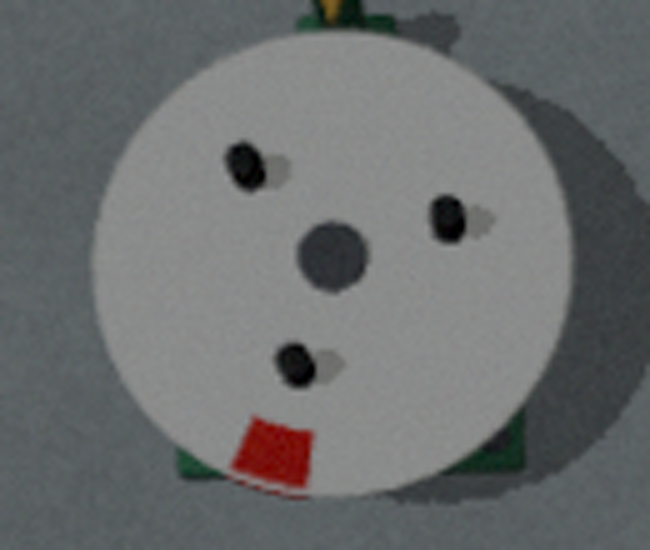

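View pics/scene0z.png

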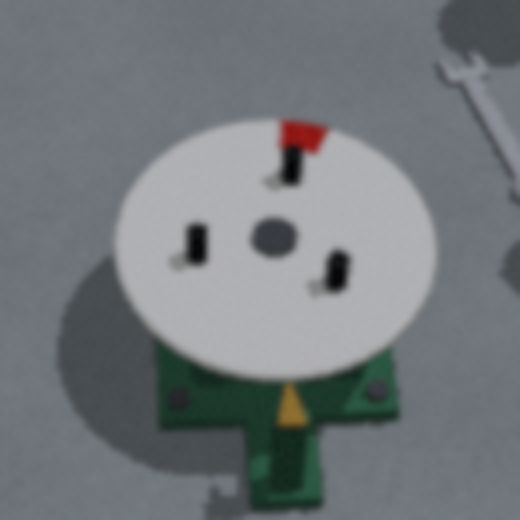

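Top view: disc centred near (206,181), red band at (195,221), pointer up at (207,130), so the band is about 165° away from it. Next I'll measure this precisely.

```bash
cat >> h.py <<'E'
from scipy.optimize import least_squares
def circ(P):
    r=least_squares(lambda p:np.hypot(P[:,0]-p[0],P[:,1]-p[1])-p[2],[P[:,0].mean(),P[:,1].mean(),.1],loss="soft_l1",f_scale=.002);return r.x
E
python3 - <<'E'
from h import *
for c,sd in(("top",(180,185)),("scene",(265,190))):
    im=cv2.imread(f"pics/{c}0.png")
    g=im.min(2); th=(g[sd[1],sd[0]]*0.75); m=(g>th).astype(np.uint8)
    n,l=cv2.connectedComponents(m); m=(l==l[sd[1],sd[0]]).astype(np.uint8)
    k=cv2.findContours(m,0,1)[0][0]; k=cv2.convexHull(k)[:,0]
    P=np.array([ray(c,u,v,.11)[:2] for u,v in k]); x=circ(P);print(c,x,len(P))
    hsv=cv2.cvtColor(im,cv2.COLOR_BGR2HSV)
    red=((hsv[...,0]<6)|(hsv[...,0]>174))&(hsv[...,1]>150)&(hsv[...,2]>70)
    v,u=np.nonzero(red);p=ray(c,u.mean(),v.mean(),.11)
    print("red",len(u),p,np.degrees(np.arctan2(p[1]-x[1],p[0]-x[0])),np.hypot(*(p[:2]-x[:2])))
    br=(hsv[...,0]>10)&(hsv[...,0]<28)&(hsv[...,1]>130)&(hsv[...,2]>60)
    v,u=np.nonzero(br); ok=np.hypot(u-proj(c,[*x[:2],.11])[0],v-proj(c,[*x[:2],.11])[1])<75
    pp=np.array([ray(c,a,b,.109)[:2] for a,b in zip(u[ok],v[ok])]);d=pp-x[:2];print("brass",len(pp),pp.mean(0),np.degrees(np.arctan2(*d.mean(0)[::-1])),np.hypot(*d.T).min())
E
```

```text
top [0.59721091 0.07891253 0.10948999] 44
red 143 [0.51038515 0.11198037 0.11      ] 159.1505212906731 0.09290960639152752
brass 55 [0.72867766 0.06684745] -5.243512057593695 0.11608101365331629
scene [0.59998664 0.07876365 0.10999126] 38
red 53 [0.50988213 0.11316212 0.11      ] 159.1050474532207 0.0964472824211108
brass 48 [0.73418943 0.06664893] -5.158207505244406 0.11917263105047024
```

```bash
python3 -m pendant '[[[0,0,-0.139],[0,0,0],255],[[0,0,-0.139],[0,0,0],255],[[0,0,-0.139],[0,0,0],255],[[0,0,0],[0.026,0.04,0],255],[[0,0,0],[0.026,0.04,0],255],[[0,0,0],[0.026,0.04,0],255],[[0,0,0],[0.026,0.04,0],255],[[0,0,0],[0.026,0.04,0],255],[[0,0,0],[0.026,0.04,0],255],[[0,0,0],[0,0,0],255]]' 20
```

```text
clock: 2.1
position: [0.4374, 0.373, 0.2306]
eef_rot: [3.141, -0.001, 0.023]
force: [0.2, 0.0, 0.5]
finger_gap: -0.0
```

```bash
python3 -m pendant '[[[0,0,0.022],[0.024,0.038,0],255],[[0,0,0],[0.025,0.04,0],255],[[0,0,0],[0.025,0.04,0],255],[[0,0,0],[0.025,0.04,0],255],[[0,0,0],[0.025,0.04,0],255],[[0,0,0],[0.025,0.04,0],255],[[0,0,0],[0.025,0.04,0],255],[[0,0,0],[0.025,0.04,0],255],[[0,0,0],[0.025,0.036,0.02],255],[[0,0,0],[0,0,0.02],255]]'
python3 - <<'E'
from h import *
for c in("scene","top"): 
    im=capture(c); cv2.imwrite(f"pics/{c}1.png",im)
a=cv2.imread("pics/top1.png")[110:250,140:280];b=cv2.imread("pics/scene1.png")[120:260,210:350]
cv2.imwrite("pics/z1.png",cv2.resize(np.hstack([a,b]),(800,400),interpolation=2)); print(state()["position"],state()["eef_rot"])
E
```

```text
clock: 3.1
position: [0.6742, 0.0088, 0.1947]
eef_rot: [-3.138, -0.012, 0.004]
force: [-0.1, 0.5, -0.4]
finger_gap: -0.0
[0.67095029 0.01141895 0.19240977] [-3.13780564 -0.00619311  0.00562342]
```

View pics/z1.png

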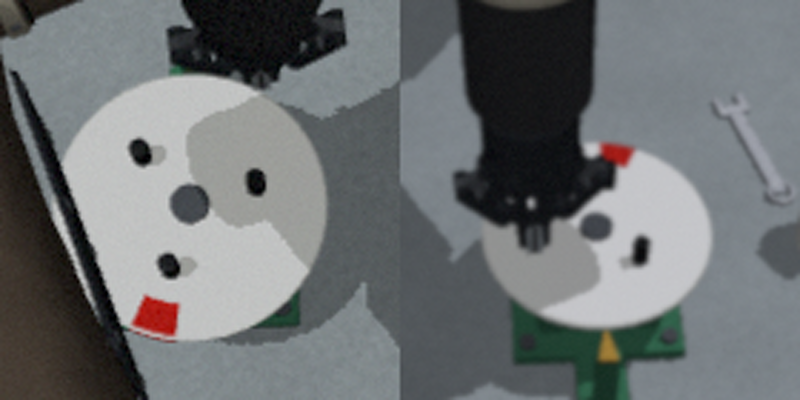

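```bash
python3 -m pendant '[[[0,0,0],[-0.005,-0.002,0.02],255],[[0,0,0],[-0.005,-0.002,0.02],255],[[0,0,0],[-0.005,-0.001,0.015],255],[[0,0,0],[0,0,0.008],255],[[0,0,0],[0,0,0.004],255],[[0,0,0],[0,0,0],255],[[0,0,0],[0,0,0],255],[[0,0,0],[0,0,0],255],[[0,0,0],[0,0,0],255],[[0,0,0],[0,0,0],255]]'
```

```text
clock: 4.2
position: [0.6596, 0.0231, 0.1327]
eef_rot: [-3.137, -0.017, 0.013]
force: [0.1, 0.7, 0.5]
finger_gap: -0.0001
```

```bash
python3 -m pendant '[[[0,0,0],[0,0,0.008],255],[[0,0,0],[0,0,0],255],[[0,0,0],[-0.010,0,0],255],[[0,0,0],[-0.010,0,0],255],[[0,0,0],[-0.010,0,0],255],[[0,0,0],[-0.010,0,0],255],[[0,0,0],[-0.010,0,0],255],[[0,0,0],[-0.010,0,0],255],[[0,0,0],[0.010,0,-0.005],255],[[0,0,0],[0,0.005,-0.03],255]]'
cat >> h.py <<'E'
C=np.array([.5985,.0788])
def band(c,name=None):
    t=state()["clock"]; im=capture(c)
    if name: cv2.imwrite(f"pics/{name}.png",im)
    hsv=cv2.cvtColor(im,cv2.COLOR_BGR2HSV)
    red=((hsv[...,0]<6)|(hsv[...,0]>174))&(hsv[...,1]>150)&(hsv[...,2]>50)
    n,l,s,ce=cv2.connectedComponentsWithStats(red.astype(np.uint8))
    out=[]
    for i in range(1,n):
        if s[i,4]<12: continue
        p=ray(c,*ce[i],.11)[:2]-C; r=np.hypot(*p)
        if .08<r<.115: out.append((round(t,3),int(s[i,4]),round(float(np.degrees(np.arctan2(p[1],p[0]))),1),round(float(r),3)))
    return c,out
E
python3 - <<'E'
from h import *
for i in range(3):
    print(band("scene",f"s2_{i}"),band("top",f"t2_{i}"))
print(state()["position"],state()["clock"])
E
```

```text
clock: 5.2
position: [0.6008, 0.0165, 0.1558]
eef_rot: [-3.138, -0.012, 0.013]
force: [-0.8, 0.2, -0.3]
finger_gap: -0.0
('scene', [(5.2, 57, 95.4, 0.095)]) ('top', [(5.25, 136, 89.4, 0.093)])
('scene', [(5.3, 60, 82.4, 0.094)]) ('top', [(5.35, 105, 78.5, 0.092)])
('scene', [(5.4, 59, 69.2, 0.094)]) ('top', [])
[0.60202652 0.0164273  0.15774435] 5.5
```

```bash
python3 -m pendant '[[[0,0,0],[-0.002,0.01,0],255],[[0,0,0],[-0.002,0.01,0],255],[[0,0,0],[0,0.004,0],255],[[0,0,0],[0,0,0],255],[[0,0,0],[0,0,0],255],[[0,0,0],[0,0,0],255],[[0,0,0],[0,0,0],255],[[0,0,0],[0,0,0],255],[[0,0,0],[0,0,0],255],[[0,0,0],[0,0,0],255]]'
python3 - <<'E'
from h import *
print(band("scene","s3"),band("top","t3"),band("scene"))
a=cv2.imread("pics/t3.png")[110:250,140:280];b=cv2.imread("pics/s3.png")[120:260,210:350]
cv2.imwrite("pics/z3.png",cv2.resize(np.hstack([a,b]),(800,400),interpolation=2)); print(state()["position"],state()["eef_rot"])
E
```

```text
clock: 6.5
position: [0.5968, -0.01, 0.1549]
eef_rot: [-3.138, -0.012, 0.012]
force: [-1.3, -1.2, -0.4]
finger_gap: 0.0004
('scene', [(6.5, 63, -68.1, 0.095)]) ('top', []) ('scene', [(6.6, 61, -80.2, 0.095)])
[ 0.59675152 -0.01008913  0.15493241] [-3.137631   -0.01192387  0.01205501]
```

View pics/z3.png

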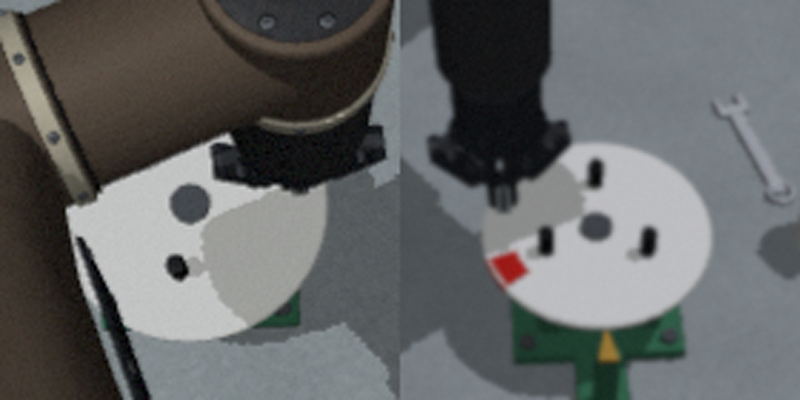

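```bash
W='x'; python3 -m pendant '[[[0,0,0],[0,0,0.01],255],[[0,0,0],[0,0,0.01],255],[[0,0,0],[0,0,0.006],255],[[0,0,0],[0,0,0.002],255],[[0,0,0],[0,0,0],255],[[0,0,0],[0,0,0],255],[[0,0,0],[0,0,0],255],[[0,0,0],[0,0,0],255],[[0,0,0],[0,0,0],255],[[0,0,0],[0,0,0],255]]'
python3 -c "
from h import *
print(band('scene'))"
python3 -m pendant '[[[0,0,0],[0,0,0],255],[[0,0,0],[0,0,0],255],[[0,0,0],[0,0,0],255],[[0,0,0],[0,0,0],255],[[0,0,0],[0,0,0],255],[[0,0,0],[0,0,0],255],[[0,0,0],[0,0,0],255],[[0,0,0],[0,0,0],255],[[0,0,0],[0,0,0],255],[[0,0,0],[0,0,0],255]]'
python3 -c "
from h import *
print(band('scene'))"
python3 -m pendant '[[[0,0,0],[0,0,0],255],[[0,0,0],[0,0,0],255],[[0,0,0],[0,0,0],255],[[0,0,0],[0,0,0],255],[[0,0,0],[0,0,0],255],[[0,0,0],[0,0,0],255],[[0,0,0],[0,0,0],255],[[0,0,0],[0,0,0],255],[[0,0,0],[0,0,0],255],[[0,0,0],[0,0,0],255]]'
python3 -c "
from h import *
print(band('scene'),band('scene'),band('scene'))"
python3 -m pendant '[[[0,0,0],[0,0,0],255],[[0,0,0],[0,0,0],255],[[0,0,0],[0,0,0],255],[[0,0,0],[0,0,0],255],[[0,0,0],[0,0,0],255],[[0,0,0],[0,0,0],255],[[0,0,0],[0,0,0],255],[[0,0,0],[0,0,0],255],[[0,0,0],[0,0,0],255],[[0,0,0],[0,0,0],255]]'
python3 -c "
from h import *
print(band('scene'),band('scene'),band('scene'))"
```

```text
clock: 7.65
position: [0.597, -0.01, 0.1242]
eef_rot: [-3.138, -0.012, 0.012]
force: [0.6, -0.4, 0.2]
finger_gap: -0.0001
('scene', [(7.65, 54, 158.1, 0.095)])
clock: 8.7
position: [0.5971, -0.01, 0.1243]
eef_rot: [-3.138, -0.012, 0.012]
force: [-0.6, -0.6, 0.2]
finger_gap: -0.0003
('scene', [(8.7, 63, 44.0, 0.094)])
clock: 9.75
position: [0.5971, -0.01, 0.1243]
eef_rot: [-3.138, -0.012, 0.012]
force: [-1.1, -0.7, -0.5]
finger_gap: -0.0004
('scene', [(9.75, 66, -60.4, 0.095)]) ('scene', [(9.8, 64, -65.2, 0.095)]) ('scene', [(9.85, 63, -70.4, 0.095)])
clock: 10.9
position: [0.5971, -0.01, 0.1243]
eef_rot: [-3.138, -0.012, 0.012]
force: [-0.4, -0.1, -0.5]
finger_gap: -0.0001
('scene', []) ('scene', [(10.95, 26, -175.7, 0.095)]) ('scene', [(11.0, 42, -178.3, 0.094)])
```

```bash
cat > fit.py <<'E'
from h import *
def fit(D,extra=[]):
    D=np.array(D,float);t=D[:,0];a=np.unwrap(np.radians(D[:,1]),period=2*np.pi)
    # enforce clockwise continuity using model
    def mod(p,tt):
        k,c=p[2],p[3];x=tt-t[0];B=p[1]+c/k
        return p[0]-(B*(1-np.exp(-k*x))/k-c/k*x)
    def om(p,tt): return (p[1]+p[3]/p[2])*np.exp(-p[2]*(tt-t[0]))-p[3]/p[2]
    def res(p):
        d=a-mod(p,t);d=(d+np.pi)%(2*np.pi)-np.pi
        return np.r_[d/.02,(p[2]-.05)/.01,(p[3]-.06)/.01]
    r=least_squares(res,[a[0],2.28,.05,.06]);p=r.x
    print(p,np.degrees(r.fun[:-2]*.02).round(1))
    tt=np.arange(t[-1],t[-1]+30,.001);m=mod(p,tt)
    tg=np.radians(-5.2)
    w=np.floor((m-tg)/(2*np.pi));i=np.nonzero(np.diff(w))[0]
    print([(round(tt[j],2),round(om(p,tt[j]),2)) for j in i if om(p,tt[j])>0],"stop",tt[np.argmax(om(p,tt)<0)])
    return p,mod,om
D=[(5.2,95.4),(5.3,82.4),(5.4,69.2),(6.5,-68.1),(6.6,-80.2),(7.65,158.1),(8.7,44),(9.75,-60.4),(9.8,-65.2),(9.85,-70.4),(11,-178.3)]
E
python3 -c "
from fit import *
fit(D)"
```

```text
[1.66404673 2.28432183 0.03852477 0.05319756] [ 0.1  0.1 -0.1 -0.  -0.1 -0.1 -0.7  0.7  0.8  0.4 -1. ]
[(np.float64(13.3), np.float64(1.3)), (np.float64(19.57), np.float64(0.73))] stop 30.538999999989173
```

```bash
python3 -m pendant '[[[0,0,0],[0,0,0.003],255],[[0,0,0],[0,0,0.003],255],[[0,0,0],[0,0,0],255],[[0,0,0],[0,0,0],255],[[0,0,0],[0,0,0],255],[[0,0,0],[0,0,0],255],[[0,0,0],[0,0,0],255],[[0,0,0],[0,0,0],255],[[0,0,0],[0,0,0],255],[[0,0,0],[0,0,0],255]]'
for i in 1 2 3 4; do
python3 -c "
from h import *
print(band('scene'))"
case $i in 4) ;; *) python3 -m pendant '[[[0,0,0],[0,0,0],255],[[0,0,0],[0,0,0],255],[[0,0,0],[0,0,0],255],[[0,0,0],[0,0,0],255],[[0,0,0],[0,0,0],255],[[0,0,0],[0,0,0],255],[[0,0,0],[0,0,0],255],[[0,0,0],[0,0,0],255],[[0,0,0],[0,0,0],255],[[0,0,0],[0,0,0],255]]';; esac
done
```

```text
clock: 12.05
position: [0.5972, -0.01, 0.1178]
eef_rot: [-3.138, -0.012, 0.012]
force: [0.8, -0.3, 0.0]
finger_gap: -0.0001
('scene', [(12.05, 56, 95.3, 0.095)])
clock: 13.1
position: [0.5972, -0.0099, 0.1178]
eef_rot: [-3.138, -0.012, 0.012]
force: [-0.5, 0.8, -0.3]
finger_gap: 0.0002
('scene', [(13.1, 71, 13.5, 0.095)])
clock: 14.15
position: [0.5972, -0.0099, 0.1178]
eef_rot: [-3.138, -0.012, 0.012]
force: [0.2, -0.4, 0.2]
finger_gap: 0.0
('scene', [(14.15, 66, -60.9, 0.095)])
clock: 15.2
position: [0.5972, -0.0099, 0.1178]
eef_rot: [-3.138, -0.012, 0.012]
force: [-1.3, 0.5, 0.0]
finger_gap: -0.0002
('scene', [])
```

```bash
for i in 1 2; do python3 -m pendant '[[[0,0,0],[0,0,0.001],255],[[0,0,0],[0,0,0],255],[[0,0,0],[0,0,0],255],[[0,0,0],[0,0,0],255],[[0,0,0],[0,0,0],255],[[0,0,0],[0,0,0],255],[[0,0,0],[0,0,0],255],[[0,0,0],[0,0,0],255],[[0,0,0],[0,0,0],255],[[0,0,0],[0,0,0],255]]'
python3 -c "
from h import *
print(band('scene'))"; done
python3 -c "
from fit import *
fit(D+[(12.05,95.3),(13.1,13.5),(14.15,-60.9)])"
```

```text
clock: 16.25
position: [0.5972, -0.0099, 0.1167]
eef_rot: [-3.138, -0.012, 0.012]
force: [0.0, -0.7, -0.2]
finger_gap: 0.0003
('scene', [(16.25, 53, 168.3, 0.094)])
clock: 17.3
position: [0.5972, -0.0099, 0.1156]
eef_rot: [-3.138, -0.012, 0.012]
force: [0.9, 0.2, 0.3]
finger_gap: 0.0003
('scene', [(17.3, 54, 112.0, 0.095)])
[1.66946593 2.29702851 0.03911189 0.05706419] [-0.3 -0.1 -0.3  0.3  0.3  0.4 -0.3  0.6  0.6  0.2 -2.1  0.2 -0.   0.4]
[(np.float64(20.0), np.float64(0.65))] stop 29.37799999999156
```

```bash
python3 -m pendant '[[[0,0,0],[0,0,0],255],[[0,0,0],[0,0,0],255],[[0,0,0],[0,0,0],255],[[0,0,0],[0,0,0],255],[[0,0,0],[0,0,0],255],[[0,0,0],[0,0,0],255],[[0,0,0],[0,0,0],255],[[0,0,0],[0,0,0],255],[[0,0,0],[0,0,0],255],[[0,0,0],[0,0,0],255]]'
python3 -c "
from fit import *
b=band('scene')[1][0]; b2=band('scene')[1][0]
p,m,o=fit(D+[(12.05,95.3),(13.1,13.5),(14.15,-60.9),(16.25,168.3),(17.3,112.0),(b[0],b[2]),(b2[0],b2[2])])
print(b,b2,state()['clock'])"
```

```text
clock: 18.35
position: [0.5972, -0.0099, 0.1156]
eef_rot: [-3.138, -0.012, 0.012]
force: [-0.9, -0.3, -0.0]
finger_gap: -0.0001
[1.6691729  2.29736547 0.04040105 0.054653  ] [-0.2 -0.1 -0.3  0.4  0.3  0.4 -0.3  0.5  0.6  0.2 -2.1  0.2  0.   0.5
  0.2  0.1 -0.1 -0.2]
[(np.float64(19.95), np.float64(0.66))] stop 29.770000000013894
(18.35, 60, 61.3, 0.094) (18.4, 60, 58.9, 0.094) 18.45
```

```bash
python3 -m pendant '[[[0,0,0],[0,0,0],255],[[0,0,0],[0,0,0],255],[[0,0,0],[0,0,0],255],[[0,0,0],[0,0,0],255],[[0,0,0],[0,0,0],255],[[0,0,0],[0,0,0],255],[[0,0,0],[0,0,0],255],[[0,0,0],[0,0,0],255],[[0,0,0],[0,0,0],255],[[0,0,0],[0,0,0],255]]'
python3 -c "
from fit import *
print(band('scene'),band('scene'),state()['clock'])"
```

```text
clock: 19.45
position: [0.5972, -0.01, 0.1156]
eef_rot: [-3.138, -0.012, 0.012]
force: [-0.4, -0.5, 1.0]
finger_gap: 0.0002
('scene', [(19.45, 71, 14.4, 0.095)]) ('scene', [(19.5, 68, 12.6, 0.095)]) 19.55
```

```bash
python3 -m pendant '[[[0,0,0],[0,0,0],255],[[0,0,0],[0,0,0],255],[[0,0,0],[0,0,0.009],255],[[0,0,0],[0,0,0.001],255],[[0,0,0],[0,0,0.0005],255],[[0,0,0],[0,0,0.0005],255],[[0,0,0],[0,0,0],255],[[0,0,0],[0,0,0],255],[[0,0,0],[0,0,0],255],[[0,0,0],[0,0,0],255]]'
python3 -c "
from fit import *
print(band('scene','s4'),band('scene'),band('top'),state())
b=cv2.imread('pics/s4.png')[120:260,210:350]
cv2.imwrite('pics/z4.png',cv2.resize(b,(560,560),interpolation=2))"
```

```text
clock: 20.55
position: [0.6032, -0.0099, 0.1085]
eef_rot: [-3.139, -0.024, 0.016]
force: [0.4, -0.0, 4.0]
finger_gap: -0.0003
('scene', [(20.55, 69, 2.1, 0.096)]) ('scene', [(20.6, 68, 2.2, 0.096)]) ('top', []) {'clock': 20.7, 'q': array([ 0.30988428,  0.33412257, -0.33171124,  0.00530962, -0.8816399 ,
        1.2730865 ]), 'dq': array([ 0.00051223,  0.00039857, -0.0041917 , -0.00082328, -0.00209151,
        0.0004042 ]), 'joint_efforts': array([ 3.72407364e-02, -4.93918419e+01,  2.32522613e+01,  5.21113023e+00,
        1.27372141e-01, -3.43455336e-03]), 'position': array([ 0.6029498 , -0.00993148,  0.10836344]), 'eef_rot': array([-3.13874509, -0.02351488,  0.01546949]), 'force': array([-0.19163279, -0.22609977,  4.7851704 ]), 'torque': array([-0.07545642,  0.06433739,  0.00571669]), 'finger_gap': 0.00015908967263633913}
```

View pics/z4.png

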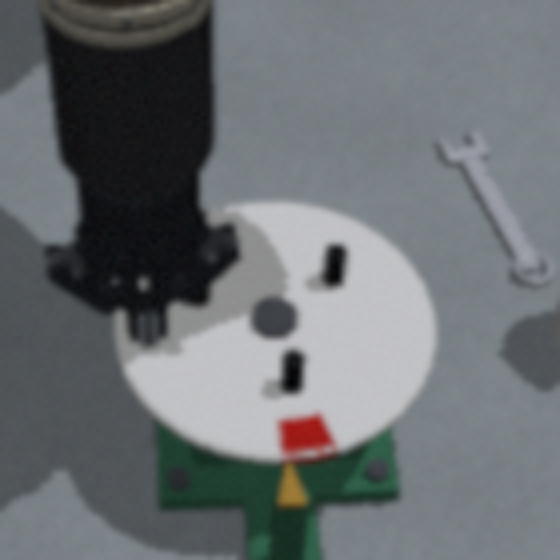

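Braked and holding at about 4.5 N. The band in the picture sits about 7° short of the pointer (+2° against −5°), which is inside tolerance but close to the edge. I'll trim it by dragging the pressed fingertip a few mm in −x.

```bash
python3 -m pendant '[[[0,0,0],[-0.001,0,0.0001],255],[[0,0,0],[-0.0012,0,0],255],[[0,0,0],[-0.0012,0,0.0001],255],[[0,0,0],[-0.0012,0,0],255],[[0,0,0],[-0.0012,0,0.0001],255],[[0,0,0],[-0.0012,0,0],255],[[0,0,0],[-0.0012,0,0],255],[[0,0,0],[-0.001,0,0],255],[[0,0,0],[0,0,0],255],[[0,0,0],[0,0,0],255]]'
python3 -c "
from fit import *
print(band('scene','s5'),band('scene'),state()['position'],state()['force'])"
```

```text
clock: 21.7
position: [0.5935, -0.0094, 0.1082]
eef_rot: [-3.138, -0.025, 0.016]
force: [0.1, 1.0, 4.7]
finger_gap: 0.0001
('scene', [(21.7, 66, -3.7, 0.096)]) ('scene', [(21.75, 67, -3.7, 0.096)]) [ 0.59355264 -0.0093839   0.1081149 ] [0.19580914 1.41553179 4.39410565]
```

```bash
python3 -m pendant '[[[0,0,0],[0,0,0],255],[[0,0,0],[0,0,0],255],[[0,0,0],[0,0,0],255],[[0,0,0],[0,0,0],255],[[0,0,0],[0,0,0],255],[[0,0,0],[0,0,0],255],[[0,0,0],[0,0,0],255],[[0,0,0],[0,0,0],255],[[0,0,0],[0,0,0],255],[[0,0,0],[0,0,0],255]]'
python3 -c "
from fit import *
print(band('scene','s6'),state()['position'],state()['force'])
for q,z in (('pump_bottle',.08),('grease_tin',.075),('steel_cup',.085),('wrench',.005)):
    print(q,[(np.round(d['at']),np.round(ray('scene',*d['at'],z)[:2],3)) for d in outline_of(q,'scene')[:1]])
b=cv2.imread('pics/s6.png'); cv2.imwrite('pics/z6.png',cv2.resize(b,(800,600)))"
```

```text
clock: 22.8
position: [0.5937, -0.0094, 0.1081]
eef_rot: [-3.138, -0.025, 0.016]
force: [0.9, 1.2, 4.8]
finger_gap: 0.0001
('scene', [(22.8, 68, -3.8, 0.096)]) [ 0.59376567 -0.00939951  0.10810909] [0.65451834 0.32391174 4.60904854]
pump_bottle [(array([362., 190.]), array([0.579, 0.328]))]
grease_tin [(array([127., 180.]), array([ 0.439, -0.353]))]
steel_cup [(array([126., 234.]), array([ 0.641, -0.336]))]
wrench [(array([336., 172.]), array([0.438, 0.298]))]
```

View pics/z6.png

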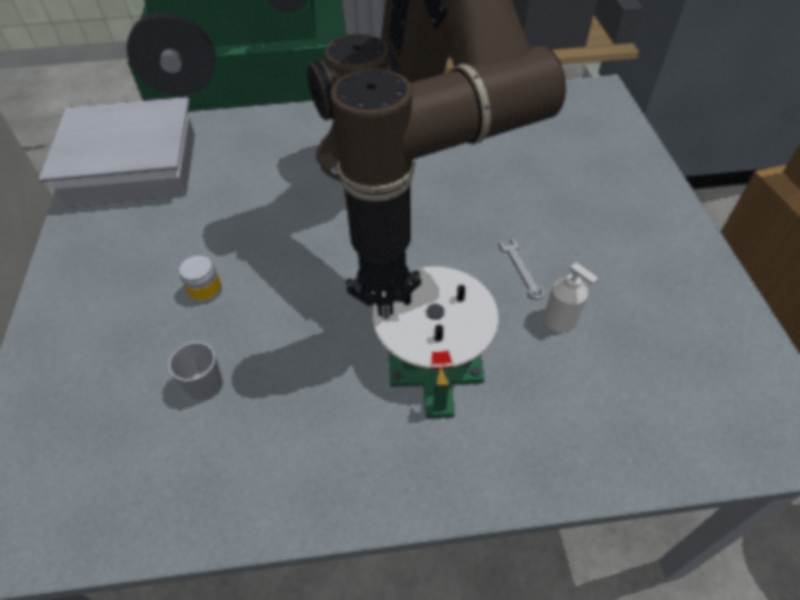

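The band at (441,357) lines up with the pointer at (442,372), the fingertip is pressed on the disc, and the bystanders are where they were. Handing in.

```bash
python3 -c "
from rig import close_job
print(close_job())"
```

```text
the job is handed in; nothing more can be done
None
```

I flicked a stud so the wheel spun clockwise at about 2.3 rad/s and left it untouched for about 14 s. I then braked it with the closed fingertips on the disc at about 0.66 rad/s as the band came to the pointer. I handed the job in with the fingertip still pressing; it reports no verdict.

- **Trim after braking:** the wheel first stopped about 7° from the pointer, because the fingertip slid about 6 mm as it pressed. That was already inside tolerance. I brought the band closer by dragging the pressed fingertip about 10 mm, without letting go.
- **Last checks:** the band is about 1.4° from the pointer (roughly 3 mm) and moved no more than 0.1° over the last 1.1 s. The fingertip presses with about 4.6 N.
- **Bystanders:** the bottle, tin, cup and wrench look undisturbed in the last picture. The network's positions for the cup and wrench came out about 15 mm from its first readings. I put that down to noise in its outlines, since nothing came near them.
- **Top camera:** it could not see the band during braking because the arm was in the way, so the final angle comes from the scene camera alone. The two cameras agreed within 0.1° before the spin.

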